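Load a turned shaft onto the V-blocks and nest its empty cup

TASK

Take the long shaft out of its transport cup and lay it gently, without dropping it, on its side in the two V-blocks, with its collar in the gap between the end stop and the nearer V-block. Then put the emptied cup upright into the other empty cup so that the two are nested all the way down. Leave the cup with the short shaft standing where it is.

Things in the scene. Friction and masses are not known exactly. Their poses are not given: they have to be found in the camera images.
- shaft: the long shaft: turned bare aluminium, 150 mm long, about 0.4 kg. From the foot: a collar of diameter 38, 18 long, a body of diameter 28 up to 140, then a step of diameter 20. Starts upright, collar down, on its cup's floor (2 mm side play). Origin: centre of the collar's end face (foot); z along its axis, collar to far end. Centre of mass 67 from the foot.
- cup: the cup that holds the long shaft: white plastic tapered open cup, 60 high, outer diameter 50 at the base and 64 at the rim, wall 3, floor 4 (mm), 90 g, loose. Origin: centre of its underside; z up. 
- empty_cup: the cup that starts empty: white plastic tapered open cup, 60 high, outer diameter 50 at the base and 64 at the rim, wall 3, floor 4 (mm), 90 g, loose. Origin: centre of its underside; z up. Four ribs inside, up to 30 above the underside, carry a nested cup: fully down, its underside is 30 above this one's and its rim 30 above this rim.
- other_cup: the cup that holds the short shaft, to be left alone: white plastic tapered open cup, 60 high, outer diameter 50 at the base and 64 at the rim, wall 3, floor 4 (mm), 90 g, loose. Origin: centre of its underside; z up. 
- short_shaft: the short shaft: the same as the long one but only 80 mm long; it stands in the other cup and stays there. Origin: centre of its foot, z up.
- fixture: fixed steel cradle: base plate 80 (x) by 170 mm (y, -65 to 105), 12 thick; two 90-degree V-blocks, 60 wide, 16 thick, at y = -43 and +43 (70 free between), V mouth 42 wide, top 63 and V bottom 42 above the table; end stop 56 wide, 74 high at y = 89 to 99 (38 gap to the nearer V-block). Origin: on the table midway between the V-blocks; y runs along the cradle towards the stop.
- cradle (a point): point on the fixture midway between the V-blocks, on the axis of a seated shaft (62 mm above the table); axes as fixture. With the collar in the middle of its gap the shaft's foot is at y = +79, its far end at y = -71.
Things that resemble listed ones, but are neither listed nor needed, are in the scene too. Leave any green or turquoise look-alike of the shaft alone.

How it is judged:
On the way:
1. the long shaft lies on its side in both V-blocks, collar in the gap by the end stop (x of shaft in the frame of cradle between -0.004 and 0.004 m and z of shaft in the frame of cradle between -0.004 and 0.004 m and y of shaft in the frame of cradle between 0.065 and 0.093 m and angle between the z axis of shaft and the y axis of cradle, either way round below 0.06 rad), for 0.2 s.
At the end, for the whole second after the job is handed in: Shaft at rest in both V-blocks: foot within 4 mm of the cradle axis (x, z), at y 65 to 93 mm, axis within 0.06 rad. Its cup at rest inside the empty cup: axes within 5 mm, underside 25 to 36 mm above the other's, tilt under 0.10 rad; the lower cup upright (0.08 rad) on the table (all of step 1 and horizontal distance between cup and empty_cup below 0.005 m and z of cup in the frame of empty_cup between 0.025 and 0.036 m and angle between cup's own z axis and vertical below 0.1 rad and angle between empty_cup's own z axis and vertical below 0.08 rad and height (world z) of empty_cup below 0.006 m and linear speed of each of shaft, cup below 0.02 m/s); the robot touches nothing.
It fails at once if the long shaft is dropped: it moves faster than 0.5 m/s while out of the fingers (linear speed of shaft above 0.5 m/s and contact force between shaft and the fingers below 0.1 N).
It fails at once if the cup with the short shaft is pushed more than 25 mm (distance of other_cup from where it was at the start of the episode above 0.025 m).
It fails at once if the short shaft is tipped over or taken out of its cup (angle between short_shaft's own z axis and vertical above 0.4 rad or distance of short_shaft from where it was at the start of the episode above 0.04 m).
It also fails if it takes over 51 s, if anything falls off the work surface, if the arm or the gripper's body presses on something with over 40 N, if the wrist force passes 120 N, or if a joint passes its speed limit or range.

ROBOT

A 7-joint arm with a two-finger parallel gripper is mounted at the origin on the work surface. World frame = base frame: x ahead of the robot, y to its left, z up, the work surface at z = 0. Lengths are in m, angles in rad, forces in N, time in s.
With the tool pointing down it reaches from about 0.425 to 1.025 m from the base axis. Payload 3.6 kg.
Tool frame: the origin (TCP) lies midway between the tips of the shut fingers; the grasp point (between the pads) lies 19 mm behind it (ctrl.tcp_to_grasp is the distance from the TCP to the grasp point, in m); z points along the fingers, y is the line along which they close (so a half turn about z gives the same grasp; the last joint's range is limited). The gripper opens to 85 mm and grips with 20 to 120 N. Pads are 22 mm wide; open, the fingers measure 114 mm over their backs; the gripper's body (76 mm by 85 mm) begins 54 mm behind the grasp point. The pads swing forward as they close: fully open they stand 13 mm farther back than shut.
Start: joints at [-1.294, 0.591, 0.048, 1.609, -0.033, 0.943, -0.034], TCP at [0.262, 0.676, 0.201] pointing down, gripper open.
Joint ranges: [-2.69, 2.69], [-0.47, 2.24], [-1.27, 1.36], [0.19, 2.51], [-1.53, 4.68], [0.08, 2.07], [-3.09, 3.09]. Speed limits (rad/s): [2.57, 2.57, 3.14, 3.14, 3.14, 3.14, 3.14].

INTERFACE

Orientations are given as a 3x3 rotation matrix whose columns are the frame's x, y, z axes.
In Python, from workcell import ctrl gives the robot as it stands.
- The arm moves only by the shell command python3 -m pendant 'ROWS' [FORCE]. ROWS is JSON, a list that holds one entry, the list of rows, each a list of 7 numbers: the shift along the world's x, y, z in mm, then the turn, a rotation vector about the world's x, y, z in degrees, then the finger opening in mm, from 0 to 85.4. In form: [[[dx, dy, dz, rx, ry, rz, grip], ...]]. A call has 1 to 12 rows; each row is the pose to reach, as a shift and turn from the pose commanded when the call began; what a row does not reach only later rows make up. A row lasts 1/12 s, in which the tool goes at most 41.7 mm and 7.16 degrees, less where a joint would pass 70% of its speed; a pose out of reach is approached as far as the arm can. A call with a gripper value outside its range is refused whole. The fingers move at their own pace and stop on an object; FORCE is the grip in N (left out, the last holds). Time passes only in rows, so rows that repeat a pose let the fingers close. It gives the time, the measured TCP pose, the force, the opening and the grip force at its end, in the units of the state.
- ctrl.get_state(): the state, without advancing time (a new reading comes with each control period).
- ctrl.read_camera(name): name is "scene" or "side" or "wrist"; returns the picture (384x512x3 uint8, blue, green, red); there is no depth.
- ctrl.get_calibration(name): a dict with "mtx" (3x3 intrinsics, pixels), "k1" (the pictures are not rectified: a ray, as slopes to the right and down, at radius r is drawn at 1 + k1 r^2 times it, then the intrinsics apply), "eye" and "attitude" of the camera in the world. Camera axes: x right, y down, z forward; pixel columns grow to the right and rows downward; lengths in m; the calibration is good to about 2 mm. A picture is of the moment at which its call begins: read the wrist's pose just before it. get_calibration takes no time and is no camera call; for the wrist camera it gives the pose at the moment of the call.
- ctrl.hand_in(): hands the job in; it is judged then, once.
The state is a dict: "clock": time; "q": joint angles; "dq": joint speeds; "joint_efforts": joint torques, N m; "ee_pos": TCP position; "tool_rot": TCP orientation; "wrist_force": force on the tool from outside, world axes, zero at the start; "moment": the same for the moment, N m; "width": finger opening in m; "grasp_force": force on a finger pad.
Only numpy, scipy, OpenCV 4.12 (cv2) and the standard library are available. Lean on these libraries where they do the work, as an engineer would, in place of code of your own. Each camera call takes 0.05 s, during which the arm holds its last target. There are 200 camera calls.

## Working session

There is one attempt and no reset: what is moved stays moved. The work goes in short steps, Python scripts to look and compute and a shell command to move; the robot and the scene stay as the last step left them, time stands still between calls to the robot, and variables do not carry over. Pictures are saved under pics/ and viewed, at most 10 in all, crops included, and the job is handed in when it is done.

```bash
mkdir -p pics; ls; python3 - <<'E'
from workcell import ctrl
import cv2
for n in("scene","side"):
    im=ctrl.read_camera(n); cv2.imwrite(f"pics/{n}0.png",cv2.resize(im,(800,600),interpolation=cv2.INTER_CUBIC)); c=ctrl.get_calibration(n);print(n,c)
print(ctrl.get_state(), ctrl.tcp_to_grasp)
E
```

```text
pics
scene {'mtx': array([[476.79429211,   0.        , 262.27035461],
       [  0.        , 476.79429211, 196.02963024],
       [  0.        ,   0.        ,   1.        ]]), 'k1': -0.16492251416120834, 'eye': array([1.11558897, 0.35932363, 0.82874361]), 'attitude': array([[-0.48450933,  0.6845245 , -0.54468057],
       [ 0.87467968,  0.36937338, -0.31384511],
       [-0.01364416, -0.62848191, -0.77770452]])}
side {'mtx': array([[377.15010168,   0.        , 251.91203467],
       [  0.        , 377.15010168, 194.48072892],
       [  0.        ,   0.        ,   1.        ]]), 'k1': -0.06744850269092914, 'eye': array([0.5318034 , 0.60274559, 0.43801703]), 'attitude': array([[-0.99439589, -0.0424788 ,  0.09681094],
       [-0.10402243,  0.55659642, -0.82424496],
       [-0.01887169, -0.82969632, -0.55789594]])}
{'clock': 0.1, 'q': array([-1.29448893,  0.59203966,  0.04829681,  1.60968587, -0.03327932,
        0.94272522, -0.03370795]), 'dq': array([ 0.00061719, -0.00151411, -0.00075999, -0.00372144, -0.00074869,
       -0.00041812,  0.00082723]), 'joint_efforts': array([ 4.89614817e-03, -5.49997652e+01,  1.55367069e+00, -1.98824716e+01,
        9.79210599e-03,  3.80666927e-03, -9.42135586e-06]), 'ee_pos': array([0.2617424 , 0.67523308, 0.19954933]), 'tool_rot': array([[-9.32429885e-01,  3.61350415e-01, -6.21605302e-04],
       [ 3.61350927e-01,  9.32427839e-01, -1.95757735e-03],
       [-1.27769298e-04, -2.04992127e-03, -9.99997891e-01]]), 'wrist_force': array([-0.01566088,  0.07180161,  0.06891154]), 'moment': array([-0.02691212,  0.01707585, -0.02277536]), 'grasp_force': 0.0, 'width': 0.0851436873360919} 0.0187
```

View pics/scene0.png

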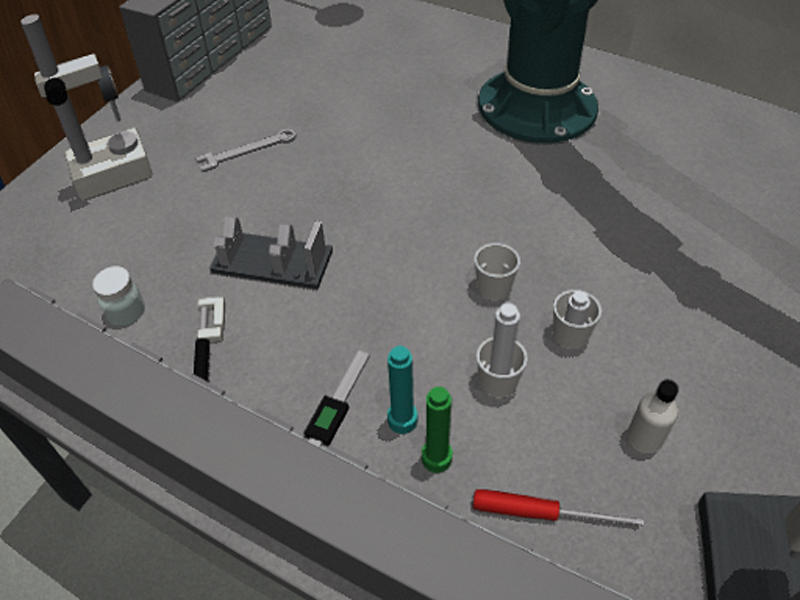

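View pics/side0.png

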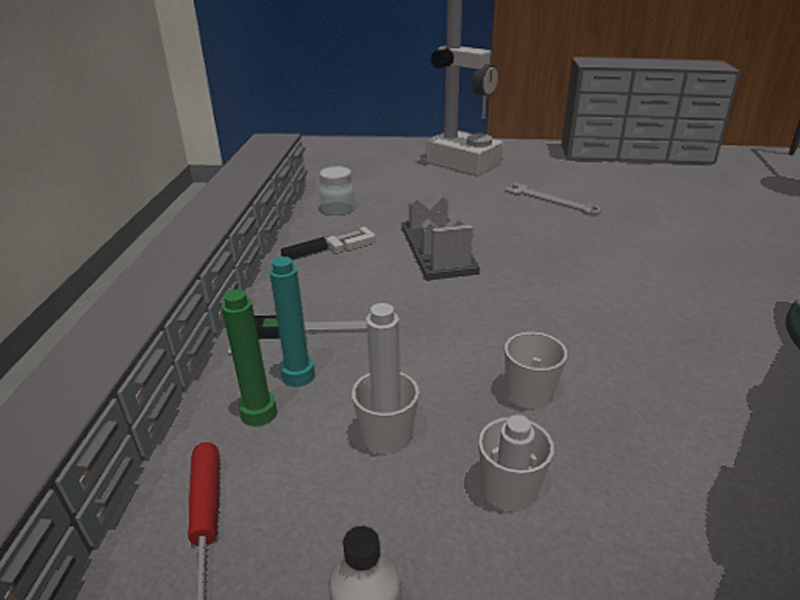

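The first scene view (800x600) shows these candidates: long bare shaft in its cup, top at (507,312); short shaft in its cup at (577,300); empty cup at (497,265). The look-alikes to avoid are turquoise (400,355) and green (439,397). The fixture is at (272,258), with the stop on its right end at (315,250). I choose the bare shaft at (507,312) and check it in close crops.

```bash
cat > h.py <<'E'
import numpy as np, cv2
from workcell import ctrl
def ray(n,uv,c=None):
    c=c or ctrl.get_calibration(n); K=c["mtx"]
    p=cv2.undistortPoints(np.array([[uv]],float),K,np.array([c["k1"],0,0,0.]))[0,0] # refined below
    d=np.array([(uv[0]-K[0,2])/K[0,0],(uv[1]-K[1,2])/K[1,1]]); s=d.copy()
    for _ in range(50): s=d/(1+c["k1"]*(s@s))
    return c["eye"],c["attitude"]@np.r_[s,1]
def onz(n,uv,z,c=None):
    e,d=ray(n,uv,c); return e+d*(z-e[2])/d[2]
def proj(n,P,c=None):
    c=c or ctrl.get_calibration(n); q=(np.atleast_2d(P)-c["eye"])@c["attitude"]; s=q[:,:2]/q[:,2:]
    s=s*(1+c["k1"]*(s**2).sum(1,keepdims=True)); return s@c["mtx"][:2,:2].T+c["mtx"][:2,2]
def crop(im,x0,y0,w,h,k,step=10):
    o=cv2.resize(im[y0:y0+h,x0:x0+w],None,fx=k,fy=k,interpolation=cv2.INTER_CUBIC)
    for x in range(-(-x0//step)*step,x0+w,step):
        cv2.line(o,((x-x0)*k,0),((x-x0)*k,5),(0,255,255),1); cv2.putText(o,str(x),((x-x0)*k,15),0,.35,(0,255,255),1)
    for y in range(-(-y0//step)*step,y0+h,step):
        cv2.line(o,(0,(y-y0)*k),(5,(y-y0)*k),(0,255,255),1); cv2.putText(o,str(y),(6,(y-y0)*k+4),0,.35,(0,255,255),1)
    return o
E
python3 - <<'E'
from h import *
s=ctrl.read_camera("scene"); d=ctrl.read_camera("side")
cv2.imwrite("pics/c1.png",np.hstack([crop(s,295,150,95,110,4),crop(d,220,190,100,110,4)]))
a=crop(s,130,135,86,55,9); cv2.imwrite("pics/c2.png",a)
E
```

```text
(no output)
```

View pics/c1.png

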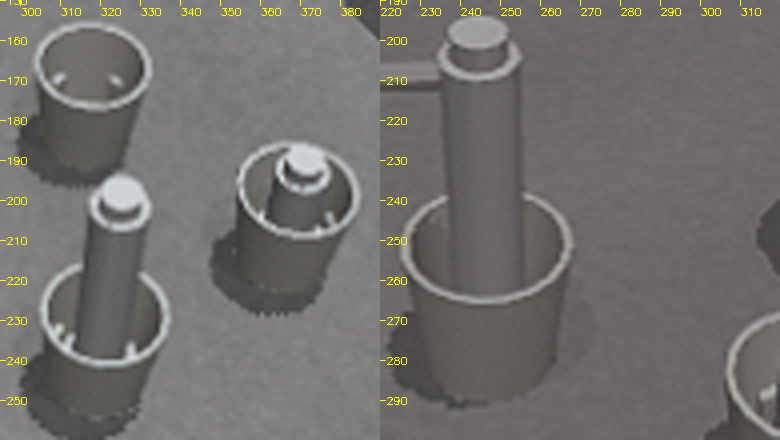

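View pics/c2.png

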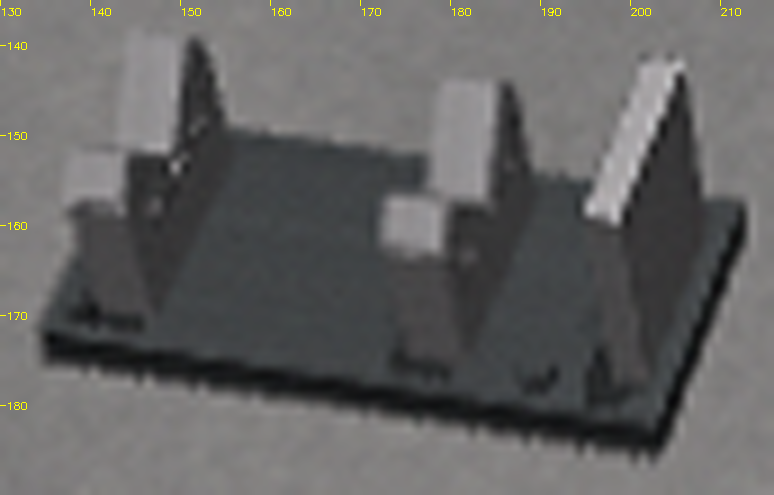

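```bash
python3 - <<'E'
from h import *
from scipy.optimize import least_squares as LS
m=[(134.4,171.4,40,-65,12),(203.1,182.2,40,105,12),(212.8,157.6,-40,105,12),(195,158.9,28,89,74),(198.1,159.4,28,99,74),(206.1,141.9,-28,99,74),(202.2,141.7,-28,89,74),(172,162.2,30,35,63),(179.2,163.3,30,51,63),(185.2,143.9,-30,51,63),(136.9,157.6,30,-51,63),(143.6,158.6,30,-35,63),(150.9,138.7,-30,-35,63)]
m=np.array(m);c=ctrl.get_calibration("scene")
def W(p,P): 
    a=p[2];R=np.array([[np.cos(a),-np.sin(a),0],[np.sin(a),np.cos(a),0],[0,0,1]]);return P@R.T+np.r_[p[0],p[1],0]
f=lambda p:(proj("scene",W(p,m[:,2:]/1000),c)-m[:,:2]).ravel()
e=onz("scene",(172,160),0.03)
for a0 in (0,1.5,3,-1.5):
    r=LS(f,[e[0],e[1],a0]);print(r.cost,r.x,np.degrees(r.x[2]))
    if r.cost<50: print(np.round(r.fun.reshape(-1,2),1).tolist())
print("top sc",onz("scene",(325.75,198.2),.154),"side",onz("side",(244.5,198.2),.154))
print("rim sc",onz("scene",(321.25,228.5),.06),"side",onz("side",(246.75,251.5),.06))
print("empty",onz("scene",(318.25,166.5),.06),"other",onz("scene",(369.75,197.5),.06))
E
```

```text
12.136848211637927 [ 0.56945689 -0.21726352  0.3267622 ] 18.722094740837555
[[-0.7, 2.6], [0.7, 0.9], [-0.4, 0.2], [0.1, 0.8], [1.4, 0.8], [-0.2, 0.4], [-0.5, 0.2], [0.1, -1.3], [-0.2, -1.6], [1.3, -1.1], [-0.9, -1.1], [-1.0, -1.3], [0.3, 0.1]]
12.136848211664647 [ 0.5694569  -0.21726351  0.32676228] 18.72209964304588
[[-0.7, 2.6], [0.7, 0.9], [-0.4, 0.2], [0.1, 0.8], [1.4, 0.8], [-0.2, 0.4], [-0.5, 0.2], [0.1, -1.3], [-0.2, -1.6], [1.3, -1.1], [-0.9, -1.1], [-1.0, -1.3], [0.3, 0.1]]
12.136848211639096 [ 0.56945689 -0.21726352  0.32676221] 18.72209574995623
[[-0.7, 2.6], [0.7, 0.9], [-0.4, 0.2], [0.1, 0.8], [1.4, 0.8], [-0.2, 0.4], [-0.5, 0.2], [0.1, -1.3], [-0.2, -1.6], [1.3, -1.1], [-0.9, -1.1], [-1.0, -1.3], [0.3, 0.1]]
12.13684821163827 [ 0.56945689 -0.21726352  0.32676219] 18.72209422665922
[[-0.7, 2.6], [0.7, 0.9], [-0.4, 0.2], [0.1, 0.8], [1.4, 0.8], [-0.2, 0.4], [-0.5, 0.2], [0.1, -1.3], [-0.2, -1.6], [1.3, -1.1], [-0.9, -1.1], [-1.0, -1.3], [0.3, 0.1]]
top sc [0.59275236 0.19084257 0.154     ] side [0.59000944 0.19271033 0.154     ]
rim sc [0.59391826 0.19100942 0.06      ] side [0.58934673 0.19415151 0.06      ]
empty [0.44655892 0.11653894 0.06      ] other [0.47456832 0.24753314 0.06      ]
```

```bash
python3 - <<'E'
from h import *
from scipy.spatial.transform import Rotation as Ro
for n,p,z in [("bottle base",(645,440),0),("bottle cap",(667,391),.1),("turq base",(403,420),0),("green base",(438,458),0),("driver tip",(640,522),0),("driver L",(475,500),0.01)]:
    print(n,onz("scene",(p[0]/1.5625,p[1]/1.5625),z))
print("bottle cap side .1",onz("side",(361/1.5625,545/1.5625),.1))
s=ctrl.get_state();R0=s["tool_rot"]
h=np.array([.321,-.947,0]);tz=.866*h+[0,0,-.5];ty=np.array([.947,.321,0]);tx=np.cross(ty,tz)
for sg in(1,-1):
    R=np.c_[sg*tx,sg*ty,tz];print(sg,np.round(Ro.from_matrix(R@R0.T).as_rotvec(degrees=True),1))
G=np.array([.5915,.192,.092]);T=G+.017*tz
print("T",T,"d",1000*(T-s["ee_pos"]),"pre",1000*(T-.11*tz-s["ee_pos"]),"adv",110*tz)
E
```

```text
bottle base [0.58420182 0.39309485 0.        ]
bottle cap [0.5737362  0.39182453 0.1       ]
turq base [0.70271332 0.10776146 0.        ]
green base [0.72936307 0.17228094 0.        ]
driver tip [0.69297758 0.423969   0.        ]
driver L [0.76244662 0.23880007 0.01      ]
bottle cap side .1 [0.58245108 0.3820133  0.1       ]
1 [-44.6 -42.8 -45.3]
-1 [-50.9  53.2 115.5]
T [0.59622576 0.17805827 0.0835    ] d [ 334.3911955  -497.43900184 -116.35332835] pre [ 303.8127355  -407.22778184  -61.35332835] adv [ 30.57846 -90.21122 -55.     ]
```

```bash
python3 -m pendant '[[[300,-400,40,-45,-43,-45,85],[300,-400,40,-45,-43,-45,85],[300,-400,40,-45,-43,-45,85],[300,-400,40,-45,-43,-45,85],[300,-400,40,-45,-43,-45,85],[300,-400,40,-45,-43,-45,85],[300,-400,40,-45,-43,-45,85],[300,-400,40,-45,-43,-45,85],[300,-400,40,-45,-43,-45,85],[300,-400,40,-45,-43,-45,85],[300,-400,40,-45,-43,-45,85],[300,-400,40,-45,-43,-45,85]]]' 100; python3 -c "
from workcell import ctrl;s=ctrl.get_state();print(s['q'],s['tool_rot'])"
```

```text
clock: 1.2
ee_pos: [0.5609, 0.2797, 0.2359]
tool_rot: [[-0.167, 0.945, 0.283], [0.461, 0.328, -0.824], [-0.872, -0.007, -0.49]]
wrist_force: [0.3, 0.2, -1.7]
width: 0.0848
grasp_force: 0.0
[-1.33783468  0.85199372  0.66217832  1.70548847  0.47968545  1.25489453
 -0.67733472] [[-0.16659556  0.9445578   0.28294256]
 [ 0.46111727  0.32827335 -0.82438309]
 [-0.87155997 -0.00686886 -0.4902408 ]]
```

```bash
python3 -m pendant '[[[4,-8,-30,0,0,0,85],[4,-8,-65,0,0,0,85],[4,-8,-102,0,0,0,85],[4,-8,-102,0,0,0,85],[10,-26,-113,0,0,0,85],[16,-44,-124,0,0,0,85],[22,-62,-135,0,0,0,85],[28,-80,-146,0,0,0,85],[34,-98,-157,0,0,0,85],[34,-98,-157,0,0,0,85]]]'; python3 - <<'E'
from h import *
d=ctrl.read_camera("side");s=ctrl.read_camera("scene")
cv2.imwrite("pics/p1.png",np.hstack([crop(s,275,140,120,130,3),crop(d,190,150,140,130,3)]))
E
```

```text
clock: 2.03
ee_pos: [0.5947, 0.1743, 0.0849]
tool_rot: [[-0.16, 0.948, 0.275], [0.462, 0.318, -0.828], [-0.872, -0.005, -0.489]]
wrist_force: [-0.3, -1.1, -0.2]
width: 0.0854
grasp_force: 0.0
```

View pics/p1.png

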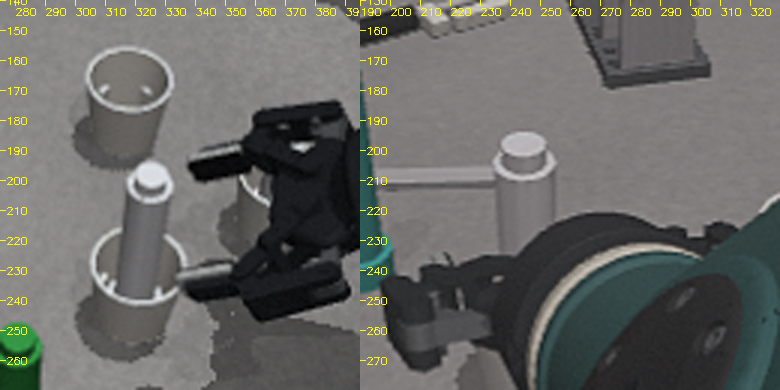

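```bash
python3 - <<'E'
from h import *
s=ctrl.get_state();tz=s["tool_rot"][:,2];ty=s["tool_rot"][:,1];p=s["ee_pos"]
print(p,proj("scene",[p,p-.013*tz,p-.013*tz+.0425*ty,p-.013*tz-.0425*ty,[.5915,.192,.092],[.5915,.192,.154]]))
E
```

```text
[0.59545892 0.17912423 0.08475587] [[316.40313142 219.32074299]
 [322.51123623 218.13804263]
 [320.23962039 236.29405034]
 [324.63079997 200.96995729]
 [323.64404724 218.19140817]
 [326.61356259 197.96223582]]
```

```bash
python3 - <<'E'
from h import *
c=ctrl.get_calibration("wrist");st=ctrl.get_state()
s=ctrl.read_camera("scene");w=ctrl.read_camera("wrist")
a=crop(s,285,180,80,75,5);b=cv2.resize(w,(500,375))
cv2.imwrite("pics/p2.png",cv2.resize(np.hstack([a,b]),(800,333)))
print(c["eye"],c["attitude"],st["ee_pos"],st["clock"])
E
```

```text
[0.53533432 0.3579844  0.10440854] [[ 0.94640967  0.06950979  0.31539994]
 [ 0.32296173 -0.19730123 -0.9256176 ]
 [-0.00211069  0.97787556 -0.20917679]] [0.59545892 0.17912423 0.08475587] 2.1333
```

View pics/p2.png

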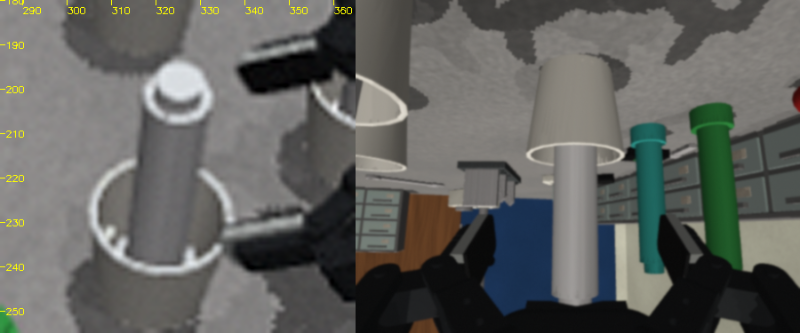

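```bash
python3 - <<'E'
from h import *
s=ctrl.get_state();tz=s["tool_rot"][:,2];ty=s["tool_rot"][:,1];p=s["ee_pos"]
S=np.array([.8680,.8680*1]) 
for k in (0,.013,.03,.045):
  q=proj("wrist",[p-k*tz,p-k*tz+.0425*ty,p-k*tz-.0425*ty]); print(k,np.round(np.c_[356+q[:,0]*.868,q[:,1]*.868]))
q=proj("wrist",[[.5915,.192,z] for z in(.06,.092,.154)]);print(np.round(np.c_[356+q[:,0]*.868,q[:,1]*.868]))
E
```

```text
0 [[575. 195.]
 [639. 195.]
 [512. 195.]]
0.013 [[575. 203.]
 [643. 203.]
 [507. 203.]]
0.03 [[575. 216.]
 [650. 216.]
 [500. 216.]]
0.045 [[575. 230.]
 [657. 229.]
 [493. 229.]]
[[575. 155.]
 [574. 205.]
 [574. 311.]]
```

```bash
python3 -m pendant '[[[5,-14,-8,0,0,0,85],[9,-28,-14,0,0,0,85],[9,-28,-14,0,0,0,85],[9,-28,-14,0,0,0,85]]]'; python3 - <<'E'
from h import *
s=ctrl.read_camera("scene");w=ctrl.read_camera("wrist")
a=crop(s,285,180,80,75,5);b=cv2.resize(w,(500,375))
cv2.imwrite("pics/p3.png",cv2.resize(np.hstack([a,b]),(800,333)))
E
```

```text
clock: 2.57
ee_pos: [0.6042, 0.1521, 0.07]
tool_rot: [[-0.162, 0.946, 0.281], [0.466, 0.324, -0.823], [-0.87, -0.003, -0.493]]
wrist_force: [-0.0, 1.0, 0.1]
width: 0.0849
grasp_force: 0.0
```

View pics/p3.png

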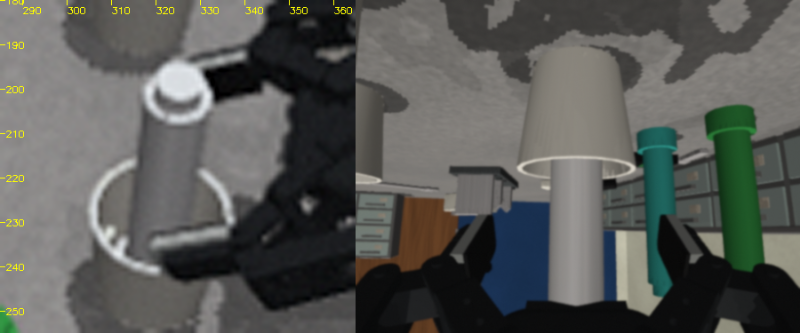

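```bash
python3 -m pendant '[[[0,0,0,0,0,0,20],[0,0,0,0,0,0,20],[0,0,0,0,0,0,20],[0,0,0,0,0,0,20],[0,0,0,0,0,0,20],[0,0,0,0,0,0,20],[0,0,0,0,0,0,20],[0,0,0,0,0,0,20],[0,0,0,0,0,0,20],[0,0,0,0,0,0,20]]]' 100; python3 - <<'E'
from h import *
s=ctrl.read_camera("scene");w=ctrl.read_camera("wrist")
a=crop(s,285,180,80,75,5);b=cv2.resize(w,(500,375))
cv2.imwrite("pics/p4.png",cv2.resize(np.hstack([a,b]),(800,333)))
E
```

```text
clock: 3.5
ee_pos: [0.6045, 0.1516, 0.0698]
tool_rot: [[-0.162, 0.946, 0.281], [0.466, 0.324, -0.823], [-0.87, -0.002, -0.493]]
wrist_force: [-0.9, 3.2, 3.5]
width: 0.0253
grasp_force: 97.9
```

View pics/p4.png

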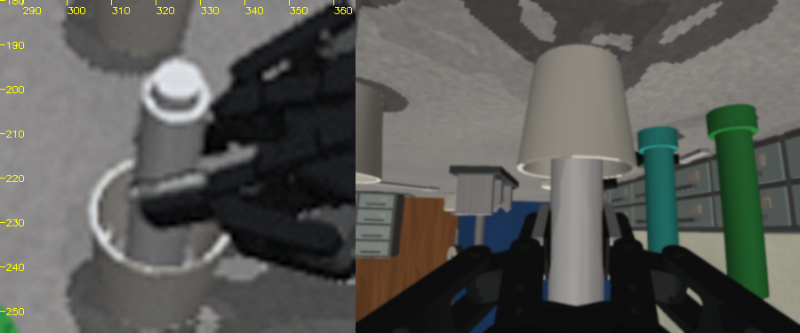

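Both views show the pads around the body at scene (320,222). Finger width reads 25 mm and grip 98 N. The tool axis crosses the shaft about 49 mm behind the reported TCP, roughly 90 mm from the foot. Now I lift straight out.

```bash
python3 -m pendant '[[[0,0,10,0,0,0,20],[0,0,22,0,0,0,20],[0,0,36,0,0,0,20],[0,0,50,0,0,0,20],[0,0,64,0,0,0,20],[0,0,80,0,0,0,20],[0,0,100,0,0,0,20],[0,0,125,0,0,0,20],[0,0,150,0,0,0,20],[0,0,170,0,0,0,20],[0,0,170,0,0,0,20]]]'; python3 - <<'E'
from h import *
s=ctrl.read_camera("scene");w=ctrl.read_camera("side")
cv2.imwrite("pics/p5.png",np.hstack([crop(s,270,80,130,185,3),crop(w,190,60,130,185,3)])); print(ctrl.get_state()["wrist_force"])
E
```

```text
clock: 4.52
ee_pos: [0.6057, 0.1499, 0.2453]
tool_rot: [[-0.155, 0.947, 0.281], [0.469, 0.321, -0.823], [-0.87, 0.004, -0.494]]
wrist_force: [1.3, -0.2, -4.1]
width: 0.0257
grasp_force: 98.6
[-1.14836851 -0.61721957 -6.65599373]
```

View pics/p5.png

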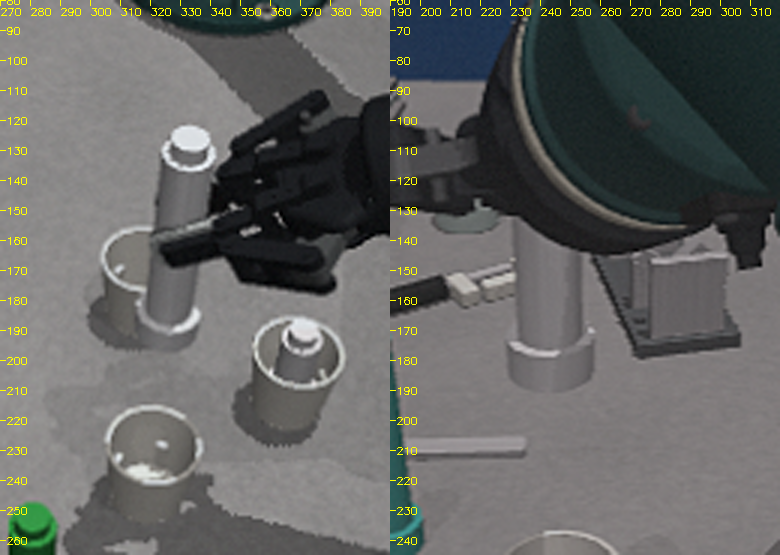

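```bash
python3 -m pendant '[[[-4,-36,0,9,3,0,20],[-8,-72,0,17,6,0,20],[-12,-108,0,25,8.5,0,20],[-16,-144,0,32,11,0,20],[-20,-180,0,39,13,0,20],[-24,-216,0,46,16,0,20],[-28,-252,0,53,18,0,20],[-32,-288,0,60,20.5,0,20],[-36,-320,0,67,23,0,20],[-40,-345,0,73,25,0,20],[-40,-355,-10,79,27,0,20],[-40,-355,-20,85,29,0,20]]]'; python3 -m pendant '[[[0,0,0,0,0,0,20],[0,0,0,0,0,0,20],[0,0,0,0,0,0,20]]]';python3 -c "
from workcell import ctrl;s=ctrl.get_state();print(s['q'])"
```

```text
clock: 5.62
ee_pos: [0.561, -0.2128, 0.2192]
tool_rot: [[-0.302, 0.948, -0.101], [0.906, 0.318, 0.28], [0.297, -0.007, -0.955]]
wrist_force: [-0.1, -1.3, -6.0]
width: 0.0252
grasp_force: 98.9
clock: 5.87
ee_pos: [0.5623, -0.2031, 0.2173]
tool_rot: [[-0.309, 0.945, -0.106], [0.902, 0.326, 0.281], [0.3, -0.009, -0.954]]
wrist_force: [0.3, 0.6, -5.3]
width: 0.0255
grasp_force: 99.2
[ 0.24285477  0.52631241  0.22355035  1.74956336 -0.35542024  1.13051575
  0.97432946]
```

```bash
python3 -m pendant '[[[0,0,0,6,2,0,20],[0,0,0,11.4,3.9,0,20],[0,0,0,11.4,3.9,0,20],[0,0,0,11.4,3.9,0,20]]]'; python3 - <<'E'
from h import *
for uv,P,z in [((276.7,146.7),(28,99),.074),((302.3,144),(-28,99),.074),((273.3,178.3),(40,105),0),((306.7,172.7),(-40,105),0)]:
    a=np.radians(18.72);x,y=np.array(P)/1000
    print(onz("side",uv,z)[:2]*1000,"pred",569.5+1000*(x*np.cos(a)-y*np.sin(a)),-217.3+1000*(x*np.sin(a)+y*np.cos(a)))
for uv,P,z in [((195,158.9),(28,89),.074),((206.1,141.9),(-28,99),.074),((202.2,141.7),(-28,89),.074),((172,162.2),(30,35),.063),((185.2,143.9),(-30,51),.063),((136.9,157.6),(30,-51),.063),((150.9,138.7),(-30,-35),.063),((203.1,182.2),(40,105),.012),((212.8,157.6),(-40,105),.012)]:
    x,y=np.array(P)/1000
    print(onz("scene",uv,z)[:2]*1000,"pred",569.5+1000*(x*np.cos(a)-y*np.sin(a)),-217.3+1000*(x*np.sin(a)+y*np.cos(a)))
E
```

```text
clock: 6.2
ee_pos: [0.5637, -0.2033, 0.2184]
tool_rot: [[-0.284, 0.945, -0.166], [0.825, 0.328, 0.461], [0.489, -0.006, -0.872]]
wrist_force: [0.4, 0.8, -5.2]
width: 0.0254
grasp_force: 99.6
[ 561.2803257  -120.43127925] pred 564.245335168939 -114.55084673091845
[ 506.94753862 -137.16758763] pred 511.2078300892334 -132.52368888012217
[ 567.14144228 -112.02541154] pred 573.6848531700327 -105.01693358326348
[ 492.99097608 -141.9504599 ] pred 497.91698877045326 -130.69242236784024
[ 565.52719568 -125.41851979] pred 567.4547712670112 -124.0218297808659
[ 509.79013931 -132.97348929] pred 511.2078300892334 -132.52368888012217
[ 513.39547228 -141.18430111] pred 514.4172661873055 -141.99467193006961
[ 589.97339183 -172.32498829] pred 586.67992280659 -174.52325103096766
[ 528.88518822 -179.24218526] pred 524.71892674999 -178.62629473948434
[ 616.02783636 -251.9684678 ] pred 614.28107325001 -255.9737052605157
[ 552.3217501  -261.04211337] pred 552.32007719341 -260.07674896903234
[ 572.01276257 -107.86302762] pred 573.6848531700327 -105.01693358326348
[ 496.85771048 -130.07623226] pred 497.91698877045326 -130.69242236784024
```

```bash
python3 -m pendant '[[[0,-3,-30,0,0,0,20],[0,-4,-60,0,0,0,20],[0,-4,-90,0,0,0,20],[0,-4,-115,0,0,0,20],[0,-4,-140,0,0,0,20],[0,-4,-155,0,0,0,20],[0,-4,-165,0,0,0,20],[0,-4,-165,0,0,0,20],[0,-4,-165,0,0,0,20],[0,-4,-165,0,0,0,20]]]'; python3 - <<'E'
from h import *
c=ctrl.get_calibration("wrist");st=ctrl.get_state()
w=ctrl.read_camera("wrist");s=ctrl.read_camera("scene");np.savez("w6.npz",w=w,s=s,**c,p=st["ee_pos"],R=st["tool_rot"])
cv2.imwrite("pics/p6.png",np.hstack([cv2.resize(crop(w,0,0,512,384,1,50),(440,330)),crop(s,130,100,90,82,4)[:328].copy() if False else cv2.resize(crop(s,130,95,90,95,4),(360,330))]))
E
```

```text
clock: 7.03
ee_pos: [0.5653, -0.2079, 0.056]
tool_rot: [[-0.285, 0.945, -0.161], [0.825, 0.327, 0.461], [0.489, -0.002, -0.872]]
wrist_force: [0.2, -0.1, -5.5]
width: 0.0252
grasp_force: 99.4
```

View pics/p6.png

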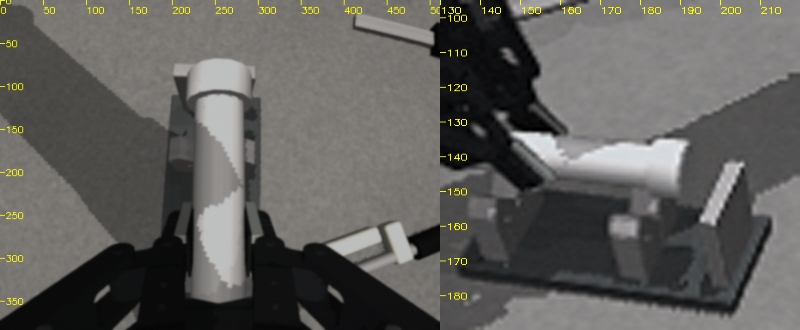

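```bash
python3 - <<'E'
from h import *
d=np.load("w6.npz");c={k:(d[k] if k!="k1" else float(d[k])) for k in("mtx","k1","eye","attitude")}
a=np.radians(18.72);ex=np.array([np.cos(a),np.sin(a)]);ey=np.array([-ex[1],ex[0]])
O=np.array([.568,-.219])
def f(v,z):
    P=onz("wrist",(v[0]/.8594,v[1]/.8594),z,c)[:2]-O; return np.round(1000*np.r_[P@ex,P@ey],1)
print("stop L,R (x -+28,z74)",f((174,66),.074),f((255,69),.074))
print("V+43 outer L,R z63",f((168,150),.063),f((254,150),.063), f((168,135),.063),f((168,165),.063))
print("base L z12",f((172,96),.012),f((161,225),.012)," R",f((260,97),.012),f((262,205),.012))
p=d["p"];R=d["R"];g=p-.049*R[:,2];print("grasp",1000*np.r_[(g[:2]-O)@ex,(g[:2]-O)@ey,g[2]])
z=g[2]
print("collar L,R",f((187,100),z),f((254,98),z),"body",f((194,150),z),f((249,150),z), "foot top",f((220,60),z+.019),"collar front",f((220,107),z+.015))
E
```

```text
stop L,R (x -+28,z74) [-28.8  96.1] [26.1 94.1]
V+43 outer L,R z63 [-32.1  40. ] [25.5 40.3] [-32.6  50.5] [-31.6  29.7]
base L z12 [-40.5 103.1] [-44.9 -10.1]  R [ 38.5 102.5] [37.8  6.8]
grasp [  1.2551871  -12.61597974  98.79816522]
collar L,R [-16.   59.9] [21.6 61.3] body [-11.3  30.9] [18.2 31.1] foot top [ 2.4 73.3] collar front [ 2.5 49.4]
```

The last picture shows the shaft above the cradle, collar over the gap between the V-block and the stop. It sits about 5 mm to the right (+x) of the cradle axis. I shift it and lower it, watching the force.

```bash
python3 -m pendant '[[[-3,0,0,0,0,-0.8,20],[-5,0,-6,0,0,-0.8,20],[-5,0,-14,0,0,-0.8,20],[-5,0,-22,0,0,-0.8,20],[-5,0,-28,0,0,-0.8,20],[-5,0,-31,0,0,-0.8,20],[-5,0,-31,0,0,-0.8,20],[-5,0,-31,0,0,-0.8,20]]]'; python3 -m pendant '[[[0,0,-1,0,0,0,20],[0,0,-2,0,0,0,20],[0,0,-3,0,0,0,20],[0,0,-3,0,0,0,20]]]'
```

```text
clock: 7.8
ee_pos: [0.5585, -0.2073, 0.0239]
tool_rot: [[-0.27, 0.95, -0.158], [0.827, 0.313, 0.467], [0.493, -0.005, -0.87]]
wrist_force: [-2.5, 0.5, 0.2]
width: 0.0251
grasp_force: 100.1
clock: 8.13
ee_pos: [0.5585, -0.2072, 0.0237]
tool_rot: [[-0.27, 0.95, -0.158], [0.826, 0.313, 0.469], [0.494, -0.004, -0.869]]
wrist_force: [-3.7, -0.8, 14.5]
width: 0.0249
grasp_force: 101.6
```

```bash
python3 -m pendant '[[[-2,-0.6,0,0,0,0,20],[-2,-0.6,0,0,0,0,20],[-2,-0.6,0,0,0,0,20]]]'; python3 -m pendant '[[[4,1.2,0,0,0,0,20],[4,1.2,0,0,0,0,20],[4,1.2,0,0,0,0,20]]]';python3 -c "
from workcell import ctrl;s=ctrl.get_state();print(s['moment'])"
```

```text
clock: 8.38
ee_pos: [0.5586, -0.2072, 0.0237]
tool_rot: [[-0.272, 0.95, -0.155], [0.826, 0.313, 0.468], [0.493, -0.001, -0.87]]
wrist_force: [-1.9, -0.1, 12.9]
width: 0.0249
grasp_force: 101.2
clock: 8.63
ee_pos: [0.5585, -0.2071, 0.0237]
tool_rot: [[-0.269, 0.95, -0.161], [0.826, 0.313, 0.468], [0.495, -0.007, -0.869]]
wrist_force: [-6.5, -2.1, 15.1]
width: 0.0252
grasp_force: 101.9
[0.55844363 1.59897752 0.15067671]
```

Lateral nudges of ±2 mm don't move it, so the shaft is seated in both V flanks. I relieve the load and release.

```bash
python3 -m pendant '[[[-4,-1.2,2,0,0,0,25],[-4,-1.2,3,0,0,0,25],[-4,-1.2,3,0,0,0,25]]]' 20;  python3 -m pendant '[[[0,0,0,0,0,0,35],[0,0,0,0,0,0,40],[0,0,0,0,0,0,50],[0,0,0,0,0,0,60],[0,0,0,0,0,0,60],[0,0,0,0,0,0,60]]]' ; python3 - <<'E'
from h import *
s=ctrl.read_camera("scene");w=ctrl.read_camera("wrist");np.savez("rel.npz",s=s,w=w)
E
```

```text
clock: 8.88
ee_pos: [0.5585, -0.2076, 0.0239]
tool_rot: [[-0.273, 0.949, -0.155], [0.828, 0.314, 0.465], [0.49, -0.001, -0.872]]
wrist_force: [1.7, 1.0, 2.4]
width: 0.0253
grasp_force: 94.6
clock: 9.38
ee_pos: [0.5569, -0.2085, 0.0233]
tool_rot: [[-0.272, 0.949, -0.157], [0.828, 0.314, 0.465], [0.49, -0.004, -0.871]]
wrist_force: [0.4, 0.3, 0.7]
width: 0.06
grasp_force: 0.0
```

```bash
python3 -m pendant '[[[0,0,20,0,0,0,60],[0,0,50,0,0,0,70],[0,0,90,0,0,0,80],[0,20,130,0,0,0,85],[0,40,160,0,0,0,85],[0,60,180,0,0,0,85]]]'; python3 - <<'E'
from h import *
im=np.load("rel.npz")["s"];g=im.max(2).astype(int)
w=ctrl.read_camera("scene");np.savez("up.npz",s=w)
for nm,(x0,y0,x1,y1),z in [("cup",(300,208,342,252),.06),("empty",(298,150,340,185),.06)]:
    c=g[y0:y1,x0:x1]; best=None
    t=np.percentile(c,88); m=((c>t)*255).astype(np.uint8)
    cs,_=cv2.findContours(m,cv2.RETR_EXTERNAL,cv2.CHAIN_APPROX_NONE); k=max(cs,key=lambda q:np.prod(cv2.boundingRect(q)[2:]))
    e=cv2.fitEllipse(cv2.convexHull(k)); u=(e[0][0]+x0,e[0][1]+y0)
    print(nm,t,g[y0:y1,x0:x1].max(),np.round(u,1),np.round(e[1],1),cv2.boundingRect(k),onz("scene",u,z))
    # predicted ellipse centre for circle r=.032 at given pose
    a=np.linspace(0,6.28,60);P=onz("scene",u,z);q=proj("scene",np.c_[P[0]+.032*np.cos(a),P[1]+.032*np.sin(a),0*a+z]).astype(np.float32)
    e2=cv2.fitEllipse(q);print("  pred centre",np.round(e2[0],1),np.round(e2[1],1))
E
```

```text
clock: 9.98
ee_pos: [0.5584, -0.1486, 0.2072]
tool_rot: [[-0.273, 0.95, -0.152], [0.829, 0.312, 0.463], [0.488, 0.0, -0.873]]
wrist_force: [-0.3, 0.8, -0.1]
width: 0.0852
grasp_force: 0.0
cup 155.3599999999999 232 [320.8 227.8] [26.4 32.6] (5, 7, 33, 27) [0.59273794 0.18947731 0.06      ]
  pred centre [320.8 228. ] [26.5 32.6]
empty 142.0 213 [317.7 165.7] [22.2 29.5] (5, 5, 30, 23) [0.44497244 0.114589   0.06      ]
  pred centre [317.7 165.9] [21.5 29.3]
```

```bash
python3 -m pendant '[[[4,38,0,-6,-2,0,85],[8,76,0,-12,-4,0,85],[12,114,0,-18,-6,0,85],[16,152,0,-24,-8,0,85],[20,190,0,-27.9,-9.3,0,85],[24,228,0,-27.9,-9.3,0,85],[28,266,0,-27.9,-9.3,0,85],[31,304,-20,-27.9,-9.3,0,85],[34,338,-40,-27.9,-9.3,0,85],[34,338,-55,-27.9,-9.3,0,85],[34,338,-55,-27.9,-9.3,0,85],[34,338,-55,-27.9,-9.3,0,85]]]'; python3 - <<'E'
from h import *
s=ctrl.read_camera("scene");w=ctrl.read_camera("wrist");c=ctrl.get_calibration("wrist");st=ctrl.get_state();print(st["ee_pos"],np.round(st["tool_rot"],3))
print("cup rim predicted in wrist",proj("wrist",[[.5927,.1895,.06],[.5927+.032,.1895,.06],[.5927,.1895+.032,.06],[.5927,.1895-.032,.06],[.5927-.032,.1895,.06]],c).round())
np.savez("w7.npz",w=w,s=s)
# shaft mask in scene near fixture
g=s.min(2)
m=np.zeros_like(g);m[125:190,130:215]=(g[125:190,130:215]>150)*255
cs,_=cv2.findContours(m,cv2.RETR_EXTERNAL,cv2.CHAIN_APPROX_NONE)
for k in cs:
    if len(k)>8: print("blob",cv2.boundingRect(k),cv2.contourArea(k),cv2.minAreaRect(k))
# rim ellipse in wrist
gw=w.max(2);
for t in(160,180,200):
    mm=((gw>t)*255).astype(np.uint8);cs,_=cv2.findContours(mm,cv2.RETR_EXTERNAL,cv2.CHAIN_APPROX_NONE)
    print(t,[(cv2.boundingRect(k),np.round(cv2.fitEllipse(cv2.convexHull(k))[0],1).tolist()) for k in cs if len(k)>60])
a=np.radians(18);ex=np.array([np.cos(a),np.sin(a),0]);ey=np.array([-ex[1],ex[0],0]);O=np.array([.565,-.2195,.062])
print("foot/far pred",proj("scene",[O+.079*ey,O-.071*ey,O+.061*ey+[0,0,.019],O+[0,0,.014]]).round(1))
E
```

```text
clock: 11.03
ee_pos: [0.5901, 0.189, 0.1475]
tool_rot: [[-0.313, 0.95, -0.004], [0.95, 0.313, -0.003], [-0.002, -0.005, -1.0]]
wrist_force: [0.2, -0.0, 1.7]
width: 0.0852
grasp_force: 0.0
[0.59184888 0.18752927 0.14933037] [[-0.31   0.951 -0.   ]
 [ 0.951  0.31  -0.002]
 [-0.002 -0.001 -1.   ]]
cup rim predicted in wrist [[255. 180.]
 [291. 191.]
 [267. 144.]
 [243. 214.]
 [218. 169.]]
blob (173, 157, 6, 6) 12.0 ((176.01724243164062, 159.20689392089844), (5.756555557250977, 3.713906764984131), 21.801410675048828)
blob (138, 152, 6, 5) 13.5 ((140.5, 154.0), (4.0, 5.0), 90.0)
blob (195, 141, 11, 19) 51.0 ((199.86207580566406, 149.84481811523438), (3.713906764984131, 18.75522804260254), 21.801410675048828)
blob (132, 139, 63, 18) 505.0 ((162.72210693359375, 145.1057586669922), (61.9444465637207, 12.165288925170898), 9.819300651550293)
160 [((246, 317, 68, 18), [279.0, 325.7]), ((219, 145, 73, 42), [252.6, 168.0]), ((433, 74, 24, 105), [444.3, 123.7]), ((92, 25, 80, 86), [131.7, 67.5]), ((447, 0, 9, 72), [450.8, 35.8])]
180 [((219, 146, 72, 39), [253.0, 166.6]), ((437, 75, 16, 96), [444.8, 117.0]), ((93, 26, 79, 84), [131.8, 67.5])]
200 []
foot/far pred [[194.9 152.6]
 [133.1 144.7]
 [186.2 145.6]
 [160.8 144. ]]
```

```bash
python3 -m pendant '[[[1,2,-35,0,0,0,85],[1,2,-70,0,0,0,85],[1,2,-100,0,0,0,85],[1,2,-120,0,0,0,85],[1,2,-135,0,0,0,85],[1,2,-145,0,0,0,85],[1,2,-145,0,0,0,85],[1,2,-145,0,0,0,85]]]' 25; python3 -m pendant '[[[0,0,0,0,0,0,50],[0,0,0,0,0,0,50],[0,0,0,0,0,0,50],[0,0,0,0,0,0,50],[0,0,0,0,0,0,50],[0,0,0,0,0,0,50]]]'; python3 - <<'E'
from h import *
s=ctrl.read_camera("scene");w=ctrl.read_camera("wrist");np.savez("w8.npz",w=w,s=s)
E
```

```text
clock: 11.8
ee_pos: [0.593, 0.1906, 0.0043]
tool_rot: [[-0.311, 0.951, -0.0], [0.951, 0.311, -0.001], [-0.001, -0.001, -1.0]]
wrist_force: [0.2, -0.1, 0.0]
width: 0.0849
grasp_force: 0.0
clock: 12.3
ee_pos: [0.5932, 0.1918, 0.0054]
tool_rot: [[-0.312, 0.95, 0.001], [0.95, 0.312, -0.001], [-0.001, 0.001, -1.0]]
wrist_force: [-0.7, -0.4, 6.1]
width: 0.0613
grasp_force: 26.1
```

```bash
python3 -m pendant '[[[0,0,0,0,0,0,48],[0,0,10,0,0,0,48],[0,0,25,0,0,0,48],[0,0,45,0,0,0,48],[0,0,70,0,0,0,48],[0,0,90,0,0,0,48],[0,0,100,0,0,0,48],[0,0,100,0,0,0,48],[0,0,100,0,0,0,48]]]' 35; python3 - <<'E'
from h import *
s=ctrl.read_camera("scene");st=ctrl.get_state();print(st["wrist_force"],st["width"],st["ee_pos"],st["clock"])
g=s.max(2).astype(int);p=np.array([.5927,.1895])
print(proj("scene",[[*p,.06],[*p,.16]]))
np.savez("w9.npz",s=s)
E
```

```text
clock: 13.15
ee_pos: [0.5921, 0.1919, 0.104]
tool_rot: [[-0.313, 0.95, -0.001], [0.95, 0.313, -0.001], [-0.0, -0.001, -1.0]]
wrist_force: [-0.7, 0.7, -1.8]
width: 0.0609
grasp_force: 38.2
[-1.22361139  0.23299647 -1.02213162] 0.06165953872677643 [0.59129481 0.19166913 0.10301416] 13.2
[[320.81197438 227.75637766]
 [325.38245389 195.82722628]]
```

```bash
python3 -m pendant '[[[-25,-13,0,0,0,0,48],[-55,-28,0,0,0,0,48],[-90,-45,0,0,0,0,48],[-120,-61,0,0,0,0,48],[-140,-71,0,0,0,0,48],[-148,-75,0,0,0,0,48],[-148,-75,0,0,0,0,48],[-148,-75,0,0,0,0,48],[-148,-75,0,0,0,0,48]]]'; python3 - <<'E'
from h import *
s=ctrl.read_camera("scene");st=ctrl.get_state();print(st["ee_pos"],st["width"]);g=s.max(2).astype(int)
np.savez("w10.npz",s=s)
# old spot now empty?
print("old spot max",g[215:245,305:338].max())
# silhouette of the held cup vs prediction: rim at z=.16, base at z=.10
P=np.array([.4449,.1146]);a=np.linspace(0,2*np.pi,80)
rim=proj("scene",np.c_[P[0]+.032*np.cos(a),P[1]+.032*np.sin(a),0*a+.16]);base=proj("scene",np.c_[P[0]+.025*np.cos(a),P[1]+.025*np.sin(a),0*a+.10])
low=proj("scene",np.c_[P[0]+.032*np.cos(a),P[1]+.032*np.sin(a),0*a+.06])
for n,q in(("rim",rim),("base",base),("low",low)): print(n,q.min(0).round(1),q.max(0).round(1))
e=cv2.Canny(s,60,120)
cv2.imwrite("pics/w10.png",s)
for y in range(128,178,4): print(y,' '.join(f"{v:3d}" for v in g[y,296:352:2]))
E
```

```text
clock: 13.95
ee_pos: [0.4467, 0.1179, 0.1035]
tool_rot: [[-0.313, 0.95, 0.001], [0.95, 0.313, -0.001], [-0.001, 0.001, -1.0]]
wrist_force: [0.3, 0.2, -0.3]
width: 0.0612
grasp_force: 38.4
[0.44671334 0.11795037 0.10350554] 0.06088550664433807
old spot max 140
rim [305.7 121.7] [337.2 143.5]
base [307.4 144.6] [330.9 161.6]
low [303.1 155.1] [332.4 176.7]
128  69  76  82  83  79  80  99 107  96  85  14  10  21  30  35  16  18  16 194 141 124 127 136 129 128 133 134 129
132  67  78  85  82  82 110  83  91  96 103  18  13  21  26  26  12  22 104  96  79 182 129 134 132 134 130 129 131
136  71  71  82  78  84 104  93  89  98  95  10  13  11  12  10  17  61  99  91  76 204 135 124 131 130 124 130 132
140  71  75  70  71  79  76  89 126  91  76   9  23  21  17  18  10  65  93  81 140 130 129 133 134 131 130 128 125
144  70  74  71  73  77  78  70  78  80  84  29  13  16  17  16   6 122 134  84  89 132 131 132 132 132 131 137 134
148  78  73  75  72  69  69  68  78  82  86  71  12  19  14  47  82  92  88  79 132 130 125 127 133 131 133 136 132
152  72  73  72  73  74  74  69  78  82  86  61  12  14   8  56  88  89  85 106 133 130 132 132 132 129 130 133 131
156  76  71  75  74  75  69  68  78  84  88  89  92  93  90  93  94  91  75 130 132 129 125 130 133 132 126 126 126
160  72  71  72  72  76 120  90  95  83  89  89  91  91  93  94  93 120 147 128 128 125 133 129 127 127 128 127 129
164  72  71  73  72 117  80  94 100 107 109 108 111 109 107 107 101  93 129 165 131 128 126 131 127 119 123 125 130
168  74  73  73  73 100  81  97 116 105 110 111 109 109 123 108  96  90  69 190 130 129 126 127 125 130 127 121 124
172  71  69  71  72  68  98 117  89 106 109 107 111 108  92  88  88 131 176 130 127 125 127 127 126 129 123 123 128
176  73  70  73  73  72  77  82  85 112 136 144 141 130 125 131  86  84 112 131 129 121 129 124 124 123 128 126 125
```

```bash
python3 -m pendant '[[[0,0,-12,0,0,0,48],[0,0,-24,0,0,0,48],[0,0,-34,0,0,0,48],[0,0,-42,0,0,0,48],[0,0,-50,0,0,0,48],[0,0,-50,0,0,0,48]]]'; python3 -m pendant '[[[0,0,-5,0,0,0,48],[0,0,-10,0,0,0,48],[0,0,-15,0,0,0,48],[0,0,-18,0,0,0,48],[0,0,-18,0,0,0,48],[0,0,-18,0,0,0,48]]]'
```

```text
clock: 14.5
ee_pos: [0.4442, 0.1169, 0.0522]
tool_rot: [[-0.313, 0.95, -0.003], [0.95, 0.313, -0.002], [-0.001, -0.003, -1.0]]
wrist_force: [-0.2, 0.1, -1.2]
width: 0.0614
grasp_force: 38.4
clock: 15.0
ee_pos: [0.4441, 0.1167, 0.0355]
tool_rot: [[-0.312, 0.95, -0.001], [0.95, 0.312, -0.001], [-0.001, -0.002, -1.0]]
wrist_force: [0.2, 1.1, 0.2]
width: 0.0616
grasp_force: 38.4
```

```bash
python3 -m pendant '[[[0,0,-1,0,0,0,48],[0,0,-2,0,0,0,48],[0,0,-3,0,0,0,48],[0,0,-3,0,0,0,48]]]'
```

```text
clock: 15.33
ee_pos: [0.4443, 0.1166, 0.0347]
tool_rot: [[-0.311, 0.95, -0.001], [0.95, 0.311, -0.0], [0.0, -0.001, -1.0]]
wrist_force: [-4.7, -1.6, 28.2]
width: 0.0614
grasp_force: 40.6
```

```bash
python3 -m pendant '[[[0,0,2,0,0,0,60],[0,0,2,0,0,0,66],[0,0,2,0,0,0,75],[0,0,2,0,0,0,85],[0,0,2,0,0,0,85],[0,0,2,0,0,0,85],[0,0,2,0,0,0,85]]]' 20; python3 -m pendant '[[[0,0,10,0,0,0,85],[0,0,25,0,0,0,85],[0,0,50,0,0,0,85],[0,0,80,0,0,0,85],[10,-10,120,0,0,0,85],[30,-30,160,0,0,0,85],[60,-60,180,0,0,0,85],[90,-90,190,0,0,0,85],[120,-110,190,0,0,0,85],[120,-110,190,0,0,0,85]]]'; python3 - <<'E'
from h import *
s=ctrl.read_camera("scene");d=ctrl.read_camera("side");g=s.max(2);np.savez("w11.npz",s=s,d=d);print(ctrl.get_state()["ee_pos"])
P=np.array([.445,.1146]);a=np.linspace(0,2*np.pi,120,endpoint=False)
def ring(im,n,r,z,Q):
    q=proj(n,np.c_[Q[0]+r*np.cos(a),Q[1]+r*np.sin(a),0*a+z]).astype(np.float32)
    return cv2.remap(im.max(2).astype(np.float32),q[:,:1],q[:,1:],cv2.INTER_LINEAR).mean()
for n,im in(("scene",s),("side",d)):
  for nm,zz in(("upper",np.arange(.075,.111,.005)),("lower",[.06])):
    best=sorted(((ring(im,n,.0312,z,P+[dx/1000,dy/1000]),round(z,3),dx,dy) for z in zz for dx in range(-8,9) for dy in range(-8,9)),reverse=True)[:4]
    print(n,nm,best)
for n,(x0,y0,x1,y1),im in [("sc",(298,130,345,185),s)]:
    for y in range(y0,y1,3): print(y,' '.join(f"{v:3d}" for v in g[y,x0:x1:2]))
E
```

```text
clock: 15.92
ee_pos: [0.444, 0.1166, 0.0342]
tool_rot: [[-0.312, 0.95, -0.002], [0.95, 0.312, -0.002], [-0.001, -0.002, -1.0]]
wrist_force: [0.1, 0.9, 0.5]
width: 0.0847
grasp_force: 0.0
clock: 16.75
ee_pos: [0.5706, 0.0006, 0.2279]
tool_rot: [[-0.306, 0.952, 0.009], [0.952, 0.306, -0.004], [-0.007, 0.007, -1.0]]
wrist_force: [1.0, -1.0, 0.1]
width: 0.085
grasp_force: 0.0
[0.56565651 0.00435229 0.22545202]
scene upper [(np.float32(172.85066), np.float64(0.085), -5, -1), (np.float32(172.5207), np.float64(0.085), -5, -2), (np.float32(171.78185), np.float64(0.085), -6, -1), (np.float32(171.50168), np.float64(0.085), -6, -2)]
scene lower [(np.float32(129.65631), 0.06, -1, 0), (np.float32(129.31898), 0.06, -1, -1), (np.float32(129.25679), 0.06, 0, 0), (np.float32(128.98555), 0.06, 0, -1)]Traceback (most recent call last):
  File "<stdin>", line 9, in <module>
  File "<stdin>", line 9, in <genexpr>
  File "<stdin>", line 5, in ring
  File "h.py", line 12, in proj
    c=c or ctrl.get_calibration(n); q=(np.atleast_2d(P)-c["eye"])@c["attitude"]; s=q[:,:2]/q[:,2:]
           ~~~~~~~~~~~~~~~~~~~~^^^
ValueError: time passes only in moves, steps and waits
```

```bash
python3 - <<'E'
from h import *
D=np.load("w11.npz");a=np.linspace(0,2*np.pi,120,endpoint=False);P=np.array([.445,.1146])
C={n:ctrl.get_calibration(n) for n in("scene","side")}
def ring(im,n,r,z,Q):
    q=proj(n,np.c_[Q[0]+r*np.cos(a),Q[1]+r*np.sin(a),0*a+z],C[n]).astype(np.float32)
    return float(cv2.remap(im,q[:,:1],q[:,1:],cv2.INTER_LINEAR).mean())
for n,k in(("scene","s"),("side","d")):
  im=D[k].max(2).astype(np.float32)
  for z in(.06,.08,.085,.09,.095,.1,.105):
    b=max((ring(im,n,.0312,z,P+[dx/1000,dy/1000]),dx,dy) for dx in range(-12,13) for dy in range(-12,13)); print(n,z,b)
s=D["s"];g=s.min(2);m=np.zeros_like(g);m[125:190,130:215]=(g[125:190,130:215]>150)*255
cs,_=cv2.findContours(m,cv2.RETR_EXTERNAL,cv2.CHAIN_APPROX_NONE);print([cv2.boundingRect(k) for k in cs if len(k)>20])
E
```

```text
scene 0.06 (129.65631103515625, -1, 0)
scene 0.08 (175.9978485107422, -10, -3)
scene 0.085 (172.8506622314453, -5, -1)
scene 0.09 (170.39117431640625, -1, 0)
scene 0.095 (166.69293212890625, 4, 2)
scene 0.1 (163.26060485839844, 8, 4)
scene 0.105 (159.4993133544922, 12, 6)
side 0.06 (122.00077819824219, -1, 1)
side 0.08 (153.33016967773438, -5, -12)
side 0.085 (148.9908905029297, -3, -5)
side 0.09 (137.88511657714844, -2, 2)
side 0.095 (123.38549041748047, -1, 10)
side 0.1 (109.22219848632812, 0, 12)
side 0.105 (105.888916015625, 4, -12)
[(195, 142, 11, 18), (132, 139, 63, 18)]
```

The two rims are concentric (upper at 0.090 m, lower at 0.060 m in both cameras). The shaft has not moved and the arm is clear.

```bash
python3 -m pendant '[[[0,0,0,0,0,0,85],[0,0,0,0,0,0,85],[0,0,0,0,0,0,85]]]' && python3 -c "
from workcell import ctrl; print(ctrl.hand_in())"
```

```text
clock: 17.1
ee_pos: [0.5622, 0.0083, 0.2239]
tool_rot: [[-0.315, 0.949, -0.004], [0.949, 0.315, -0.001], [0.001, -0.004, -1.0]]
wrist_force: [-0.5, 0.1, 0.5]
width: 0.0854
grasp_force: 0.0
the job is handed in; nothing more can be done
None
```

I handed the job in at 17.1 s: the long shaft lies in both V-blocks with its collar in the gap, its cup is nested all the way down in the empty cup (checked in the camera images; `hand_in()` returned no verdict), and I never touched the short-shaft cup.

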